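# Draw the shower stool's short leg out to its click and seat its rubber foot

## Robot

A 7-joint arm with a two-finger parallel gripper is mounted at the origin on the work surface. World frame = base frame: x ahead of the robot, y to its left, z up, the work surface at z = 0. Lengths are in mm, angles in rad, forces in N, time in s.
With the tool pointing down it reaches from about 400 to 875 mm from the base axis. Payload 4.4 kg.
Tool frame: the origin (TCP) lies midway between the tips of the shut fingers; the grasp point (between the pads) lies 19 mm behind it (ctrl.grip_point_offset is the distance from the TCP to the grasp point, in mm); z points along the fingers, y is the line along which they close (so a half turn about z gives the same grasp; the last joint's range is limited). The gripper opens to 85 mm and grips with 20 to 120 N. Pads are 22 mm wide; open, the fingers measure 114 mm over their backs; the gripper's body (76 mm by 85 mm) begins 54 mm behind the grasp point. The pads swing forward as they close: fully open they stand 13 mm farther back than shut.
Start: joints at [1.072, 0.628, 0.038, 1.517, -0.027, 0.996, -0.02], TCP at [272.647, -590.069, 231.313] pointing down, gripper open.
Joint ranges: [-3.06, 3.06], [-0.37, 2.12], [-1.25, 1.32], [0.18, 2.47], [-1.1, 4.24], [0.23, 1.98], [-2.94, 2.94]. Speed limits (rad/s): [2.57, 2.57, 3.14, 3.14, 3.14, 3.14, 3.14].

## Interface

Orientations are given as [roll, pitch, yaw] about the fixed x, y, z axes, in that order (R = Rz(yaw) Ry(pitch) Rx(roll)).
In Python, from cell import ctrl, vision, workorder gives the robot as it stands (ctrl), with the cameras (vision) and the job (workorder).
- The arm moves only by the shell command python3 nudge.py, which reads ROWS from standard input. ROWS is 1 to 12 rows, parted by a bar, with the numbers parted by commas; each row has 7 numbers: dx, dy, dz in fractions of the full range, 1 being 100 cm, then a rotation vector rx, ry, rz in fractions of the full range, 1 being 2 pi rad, then the finger opening in mm; each row shifts and turns the commanded pose from where the row before left it, along the tool's axes as they then stand; what a row does not reach is not made up. A row lasts 1/10 s, in which the tool goes at most 50 mm and 0.15 rad, less where a joint would pass 70% of its speed; a pose out of reach is approached as far as the arm can. The fingers move at their own pace and stop on an object; the grip force is fixed at half the most. Time passes only in rows, so rows that do not move let the fingers close. It prints the time, the measured TCP pose, the force, the opening and the grip force at its end. Shift and turn numbers lie between -1 and 1, and a call with a number outside is refused. Input that does not fit is refused with a message, and nothing moves.
- ctrl.read_state(): the state, without advancing time (a new reading comes with each control period).
- vision.get_image(name): name is "side" or "top"; returns the picture (400x640x3 uint8, blue, green, red); there is no depth.
- vision.calibration(name): a dict with "fx", "fy", "cx", "cy" (pixels), "k1" (the pictures are not rectified: a ray, as slopes to the right and down, at radius r is drawn at 1 + k1 r^2 times it, then the intrinsics apply), "rvec" (rotation vector, rad) and "tvec" (3), from world to camera coordinates, as OpenCV has them. Camera axes: x right, y down, z forward; pixel columns grow to the right and rows downward; lengths in mm; the calibration is good to about 2 mm. A picture is of the moment at which its call begins. calibration takes no time and is no camera call.
- workorder.finish_job(): hands the job in; it is judged then, once.
The state is a dict: "clock": time; "qpos": joint angles; "qd": joint speeds; "tau": joint torques, N m; "eef_pos": TCP position; "tool_rot": TCP orientation; "force": force on the tool from outside, world axes, zero at the start; "torque": the same for the moment, N m; "width": finger opening in mm; "gripper_force": force on a finger pad.
Only numpy, scipy, OpenCV 4.12 (cv2) and the standard library are available. Lean on these libraries where they do the work, as an engineer would, in place of code of your own. Each camera call takes 0.05 s, during which the arm holds its last target. There are 200 camera calls.

## Task

The shower stool lies on its side. Its upper leg nearest the robot has been shoved in too far, with its sprung button hidden inside the outer tube, and its rubber foot has come partly off. Draw that leg out gently until the button pops fully through the first hole it meets, as on the other three legs, then push the rubber foot fully home on its tube so that the leg is as long as the others, and let go. Stop when it clicks and when the foot is home: never strain the leg against its button, or push on the outer tube, with more than 20 N, and leave the other things on the worktop where they are.

Things in the scene. Friction and masses are not known exactly. Their poses are not given: they have to be found in the camera images.
- stool: Aluminium shower stool, white seat, on its side on a grey rubber mat; held firmly, does not shift. Origin on the worktop straight below the mouth of the near upper leg's outer tube. z up; four level legs point along -y, the seat is at y = 285 to 320 mm, 274 mm high; x points from the near legs (x = 0) to the far ones (x = 250 mm). Leg axes 254 and 24 mm up. The set legs' feet end at y = -154 mm.
- outer_tube: Outer tube of the near upper leg, fixed to the stool: 28 mm diameter, level. Origin on its axis in its mouth (the open end, y = 0), 254 mm above the worktop; axes as the stool's; it runs to the seat at y = 285 mm. Row of 9.5 mm holes on its top at y = 20, 45, 70 and 95 mm. The hidden button now lies 12 to 70 mm on the seat side of the hole at 95 mm.
- mouth (a point): Centre of the outer tube's mouth, on the leg's axis. The bare inner tube (24 mm diameter, aluminium, cannot turn) comes out here towards stool -y: from here to the rim of the rubber foot, 40 to 130 mm of it can be gripped. It slides along stool y with 4 to 6 N of drag and stays where left. How deep its end sits in the foot cannot be seen, so the way to the click is known only by feel.
- first_hole (a point): Top centre of the hole at y = 95 mm, the first one the button meets as the leg is drawn out and the one wanted; same place on the other legs. The button has 0.75 mm play either way in it. When it is in, the leg stops dead.
- button (a joint): How far the sprung button is pushed in (m): 0 = fully out, its 8 mm dome 4 mm proud of the outer tube; about 0.0055 = hidden under the tube wall, where it rubs along. It rides in the leg, faces up and moves up and down on a spring of 5 to 7.5 N. It comes out by itself at a hole, in about 0.1 s, if the leg moves at 20 mm/s or less there; faster, it may be only half out or missed.
- foot_face (a point): Centre of the outer face of that leg's black rubber foot, on the leg's axis. The foot is a round cup, 46 mm long, 38 mm across at the face and 33 mm at the rim. It is now 3 to 33 mm short of home on its tube; pushed along the axis towards the seat it slides on with about 10 N and then stops dead, home. With the leg set and the foot home this point is at stool x = 0, y = -154 mm, z = 254 mm.
- canister: Closed frosted swab canister, 83 mm across and 108 mm high, beyond the far feet of the stool. Origin under its centre. Leave alone.
- soap_dish: Grey ceramic soap dish, 90 x 135 x 24 mm, with a bar of soap in it, on the mat between the stool's legs. Origin under its centre. Leave alone.
- nail_brush: Wooden nail brush, 40 x 85 x 28 mm, on the mat between the stool's legs near the seat. Origin under its centre. Leave alone.
- tray: Bamboo tray, 110 x 200 x 24 mm, with a black comb in it, beyond the near feet of the stool. Origin under its centre. Leave alone.
- mug: White ceramic mug, 76 mm across and 95 mm high, on the robot's left behind the seat. Origin under its centre. Leave alone.
- pump_bottle: White pump bottle, 64 mm across and 177 mm high, on the robot's left beyond the seat. Origin under its centre. Leave alone.

How it is judged (in metres and radians):
On the way:
1. the leg is drawn out until the button pops fully out through a hole (value of joint button below 0.0012 m), for 0.2 s.
At the end, for the whole second after the job is handed in: The button stands fully out through the first hole (less than 1.2 mm pushed in) and the rubber foot is home, so that its face is level with the other legs' feet: at y = -154 mm of the stool, within 3 mm (value of joint button below 0.0012 m and y of foot_face in the frame of stool between -0.157 and -0.151 m); the robot touches nothing.
It fails at once if the leg is strained against its button, or the outer tube is pushed, with more than 20 N (contact force between outer_tube and anything else above 20 N).
It fails at once if another thing on the worktop is shifted by more than 20 mm (distance of any of canister, soap_dish, nail_brush, tray, mug, pump_bottle from where it was at the start of the episode above 0.02 m).
It also fails if it takes over 61 s, if anything falls off the work surface, if the arm or the gripper's body presses on something with over 40 N, if the wrist force passes 120 N, or if a joint passes its speed limit or range.

## Working session

There is one attempt and no reset: what is moved stays moved. The work goes in short steps, Python scripts to look and compute and a shell command to move; the robot and the scene stay as the last step left them, time stands still between calls to the robot, and variables do not carry over. Pictures are saved under pics/ and viewed, at most 10 in all, crops included, and the job is handed in when it is done.

```bash
ls; mkdir -p pics
python3 - <<'E'
from cell import ctrl, vision, workorder
import cv2
for n in("side","top"):
    cv2.imwrite(f"pics/{n}0.png",vision.get_image(n)); print(n,vision.calibration(n))
print(ctrl.read_state(), ctrl.grip_point_offset)
E
```

```text
cell.py
nudge.py
pics
side {'fx': 483.60059199738197, 'fy': 483.60059199738197, 'cx': 328.8978031842588, 'cy': 199.68303100587005, 'k1': -0.025852647868823176, 'rvec': array([ 1.49559013, -1.92664986,  0.93441137]), 'tvec': array([ 216.21374904,  482.53018503, 1237.16292361])}
top {'fx': 365.1149376806907, 'fy': 365.1149376806907, 'cx': 322.05972654102936, 'cy': 192.64570613122592, 'k1': -0.07359832903681388, 'rvec': array([ 2.18641441, -2.15517737,  0.09704011]), 'tvec': array([  93.70101863,  591.29513863, 1271.74530808])}
{'clock': 0.1, 'qpos': array([ 1.0722314 ,  0.62926952,  0.03843126,  1.51827042, -0.02699395,
        0.99631355, -0.0199993 ]), 'qd': array([ 1.23944418e-03, -1.26858358e-03, -3.05191824e-04, -3.39336535e-03,
       -8.18617760e-04, -9.45112690e-05,  6.64561941e-04]), 'tau': array([ 2.82987196e-03, -5.64531577e+01,  1.23019908e+00, -1.93973958e+01,
        1.11668132e-02,  5.44997849e-03,  2.98060695e-05]), 'eef_pos': array([ 272.39330706, -589.54507543,  230.46973772]), 'tool_rot': array([-3.13984943e+00,  1.58259771e-05,  4.32779792e-01]), 'force': array([-0.24813394,  0.31781193, -0.83943715]), 'torque': array([-0.01312258,  0.03076042, -0.00153374]), 'gripper_force': 0.0, 'width': 85.65940749154997} 18.700000000000003
```

View pics/side0.png

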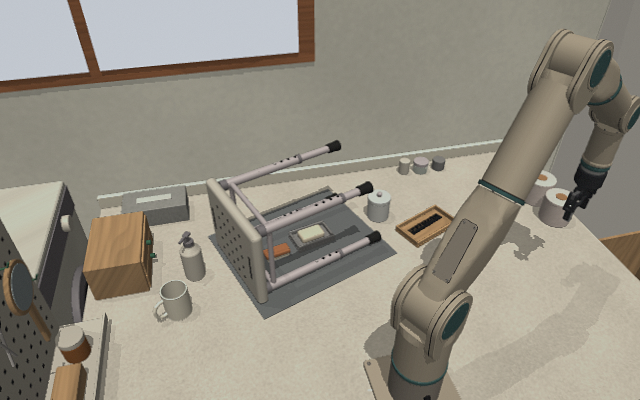

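View pics/top0.png

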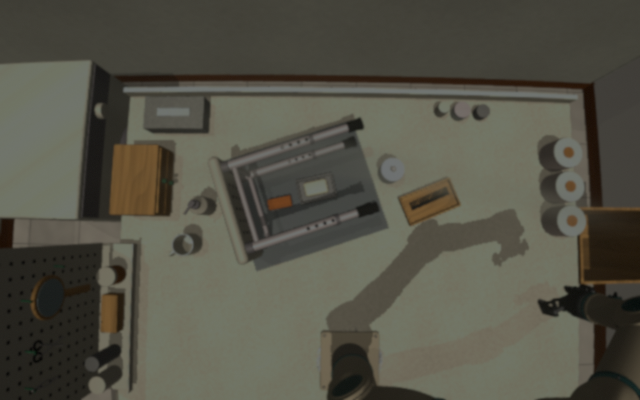

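```bash
cat > h.py <<'E'
import numpy as np, cv2
from cell import ctrl, vision, workorder
from scipy.spatial.transform import Rotation as Ro
def cal(n):
    c=vision.calibration(n); K=np.array([[c["fx"],0,c["cx"]],[0,c["fy"],c["cy"]],[0,0,1]])
    return K,np.array([c["k1"],0,0,0,0.]),cv2.Rodrigues(c["rvec"])[0],np.array(c["tvec"]),c["rvec"]
def plane(n,uv,z):
    K,d,R,t,_=cal(n); p=cv2.undistortPoints(np.array(uv,float).reshape(-1,1,2),K,d)[:,0]
    D=np.c_[p,np.ones(len(p))]@R; o=-R.T@t
    return o+D*((z-o[2])/D[:,2])[:,None]
def proj(n,P):
    K,d,R,t,r=cal(n); return cv2.projectPoints(np.array(P,float).reshape(-1,1,3),r,t,K,d)[0][:,0]
def crop(n,x,y,w,h,s,name):
    im=vision.get_image(n); cv2.imwrite(name,cv2.resize(im[y:y+h,x:x+w],None,fx=s,fy=s,interpolation=cv2.INTER_CUBIC)); return im
E
python3 - <<'E'
from h import *
a=cv2.imread("pics/top0.png")[185:265,230:390]; b=cv2.imread("pics/side0.png")[170:310,230:390]
a=cv2.convertScaleAbs(a,alpha=1.6)
a=cv2.resize(a,None,fx=4,fy=4,interpolation=2); b=cv2.resize(b[:65],None,fx=4,fy=4,interpolation=2)
cv2.imwrite("pics/c0.png",np.vstack([a,b]))
E
```

```text
(no output)
```

View pics/c0.png

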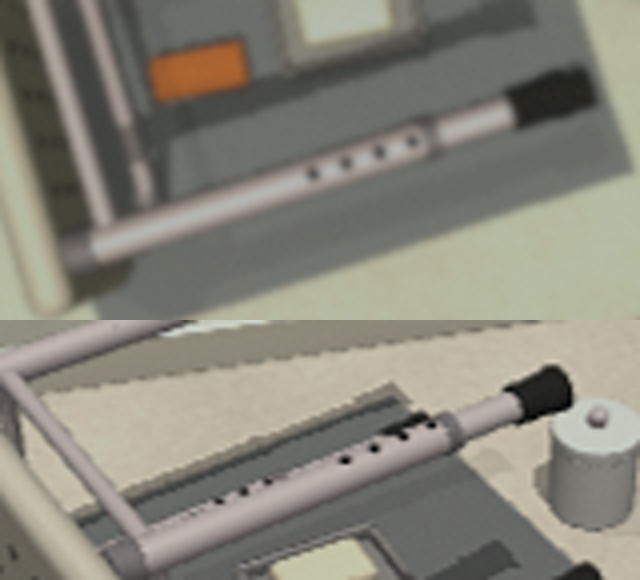

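Run:
```python
from h import *
hc=np.array([[313,175],[346,164],[379,153],[412,142]])/4+[230,185]-.375
H=plane("top",hc,268);print(H.round(1))
m=H.mean(0);u,s,v=np.linalg.svd(H[:,:2]-m[:2]);d=v[0]; 
# refine direction using seat-end axis pixel
E=plane("top",np.array([[437,134],[510,113],[592,90],[100,246],[250,194.5]])/4+[230,185]-.375,254);print(E.round(1))
d=E[1]-E[3];d/=np.linalg.norm(d);print("dir",d,np.arctan2(d[1],d[0]))
mouth=m[:2]+d[:2]*57.5;print("mouth",mouth,"hole spacing",np.linalg.norm(H[3]-H[0])/3)
for k in E[:3]:print(((k[:2]-mouth)@d[:2]).round(1))
# check side
P=[np.r_[mouth-d[:2]*y,268] for y in(95,70,45,20)]+[np.r_[mouth,254]]+[np.r_[mouth+d[:2]*y,254] for y in(60,100)]
print(((proj("side",P)-[230,170]+.375)*4+[0,320]).round(0))
s=ctrl.read_state();print(Ro.from_euler("xyz",s["tool_rot"]).as_matrix().round(3))
```

```text
[[463.4 140.2 268. ]
 [471.7 116.6 268. ]
 [479.9  92.9 268. ]
 [488.2  69.3 268. ]]
[[494.5  50.8 254. ]
 [510.6  -2.5 254. ]
 [528.2 -62.5 254. ]
 [409.3 295.  254. ]
 [448.5 186.4 254. ]]
dir [ 0.3221893  -0.94667526  0.        ] -1.2427551252664113
mouth [494.32819252  50.29748319] hole spacing 25.02219821035106
-0.4
55.2
117.7
[[350. 459.]
 [379. 447.]
 [408. 435.]
 [436. 424.]
 [458. 430.]
 [523. 403.]
 [565. 386.]]
[[ 0.908  0.419 -0.001]
 [ 0.419 -0.908  0.002]
 [-0.    -0.002 -1.   ]]
```

Careful with the scale: shifts go in shares of 100 cm and turns go in shares of 2 pi rad. That gives: -40 mm is -0.04, -33 mm is -0.033.

```bash
echo '0,0,-0.04,0,0,0,60 | 0,0,-0.04,0,0,0,60 | 0,0,-0.04,0,0,0,60 | 0.03,-0.03,0,0,0,0,60 | 0.033,-0.033,0,0,0,0,60 | 0.033,-0.033,0,0,0,0,60 | 0.033,-0.033,0,0,0,0,60 | 0.033,-0.033,0,0,0,0,60 | 0.033,-0.033,0,0,0,0,60 | 0.033,-0.033,0,0,0,0,60 | 0.033,-0.033,0,0,0,0,60 | 0.033,-0.033,0,0,0,0,60' | python3 nudge.py; echo '0.033,-0.033,0,0,0,0,60 | 0.033,-0.033,0,0,0,0,60 | 0.033,-0.033,0,0,0,0,60 | 0,0,0,0,0,-0.0239,60 | 0,0,0,0,0,-0.0239,60 | 0,0,0,0,0,-0.0239,60 | 0,0,0,0,0,-0.0239,60 | 0,0,0,0,0,-0.0239,60 | 0,0,0,0,0,-0.0239,60 | 0,0,0,0,0,-0.0239,60 | 0,0,0,0,0,-0.0239,60 | 0,0,0,0,0,-0.0239,60' | python3 nudge.py
```

```text
clock: 1.3
eef_pos: [416.3, -198.0, 351.2]
tool_rot: [-3.142, 0.0, 0.433]
force: [1.4, 0.3, 0.6]
width: 60.0
gripper_force: 0.0
clock: 2.5
eef_pos: [464.2, -68.5, 351.0]
tool_rot: [-3.141, -0.0, 1.789]
force: [0.7, -0.5, 0.7]
width: 60.1
gripper_force: 0.0
```

```bash
cat >> h.py <<'E'
M=np.array([494.3,50.3]); TH=-1.2416
def go(L,z,lat=0):
    "remaining move in tool axes to put TCP at L from mouth, lat sideways, height z"
    s=ctrl.read_state(); d=np.array([np.cos(TH),np.sin(TH)]); n=np.array([-d[1],d[0]])
    R=Ro.from_euler("xyz",s["tool_rot"]); t=np.r_[M+d*L+n*lat,z]
    w=Ro.from_euler("xyz",[np.pi,0,TH+np.pi])
    e=s["eef_pos"]; 
    print("move",R.inv().apply(t-e).round(1),"rot",(R.inv()*w).as_rotvec().round(4),"L,lat",((e[:2]-M)@d).round(1),((e[:2]-M)@n).round(1),"z",e[2].round(1),"F along,lat,z",(s["force"][:2]@d).round(1),(s["force"][:2]@n).round(1),s["force"][2].round(1),"w",s["width"],s["clock"])
E
python3 -c "
from h import *
go(27,320)"
```

```text
move [82.7 58.1 31. ] rot [-0.0008 -0.0003 -0.1111] L,lat 102.7 -66.9 z 351.0 F along,lat,z 0.7 0.5 0.7 w 60.07211465513204 2.5
```

To row units: 28 mm is 0.028, 27 mm is 0.027, -0.111 rad is -0.0177.

```bash
echo '0.028,0.019,0.01,0,0,0,60 | 0.028,0.019,0.01,0,0,0,60 | 0.027,0.02,0.011,0,0,0,60 | 0,0,0,0,0,-0.0177,60 | 0,0,0,0,0,0,60 | 0,0,0,0,0,0,60' | python3 nudge.py; python3 -c "
from h import *
go(27,320)
a=crop('top',300,150,110,100,5,'pics/t1.png')[170:245,320:400]; b=vision.get_image('side')[110:220,300:400]
cv2.imwrite('pics/t1.png',np.vstack([cv2.resize(cv2.convertScaleAbs(a,alpha=1.6),(400,300),interpolation=2),cv2.resize(b,(400,300),interpolation=2)]))"
```

```text
clock: 3.1
eef_pos: [503.6, 24.1, 320.1]
tool_rot: [-3.141, 0.0, 1.891]
force: [0.0, 0.2, -0.3]
width: 59.4
gripper_force: 0.0
move [ 0.8 -0.3  0.1] rot [-0.0008  0.0002 -0.0094] L,lat 27.8 0.3 z 320.1 F along,lat,z -0.2 0.1 -0.3 w 59.43020544295036 3.1
```

View pics/t1.png

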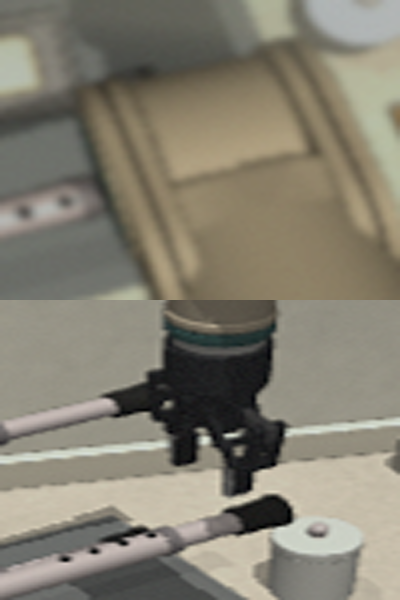

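To row units: 25 mm is 0.025, 20 mm is 0.02, -0.009 rad is -0.0014.

```bash
echo '0.0008,-0.0003,0.02,0,0,-0.0014,60 | 0,0,0.025,0,0,0,60 | 0,0,0.025,0,0,0,60 | 0,0,0.016,0,0,0,50 | 0,0,0,0,0,0,40 | 0,0,0,0,0,0,36 | 0,0,0,0,0,0,32' | python3 nudge.py; python3 -c "
from h import *
go(27,234)
b=vision.get_image('side')[130:220,300:400]
cv2.imwrite('pics/t2.png',cv2.resize(b,None,fx=6,fy=6,interpolation=2))"
```

```text
clock: 3.9
eef_pos: [504.1, 25.4, 235.5]
tool_rot: [3.139, 0.001, 1.902]
force: [-0.4, -0.0, -0.3]
width: 31.8
gripper_force: 0.0
move [-0.2 -1.2  1.5] rot [0.0021 0.0007 0.0017] L,lat 26.8 1.2 z 235.5 F along,lat,z -0.1 -0.4 -0.3 w 31.760770733045618 3.9
```

View pics/t2.png

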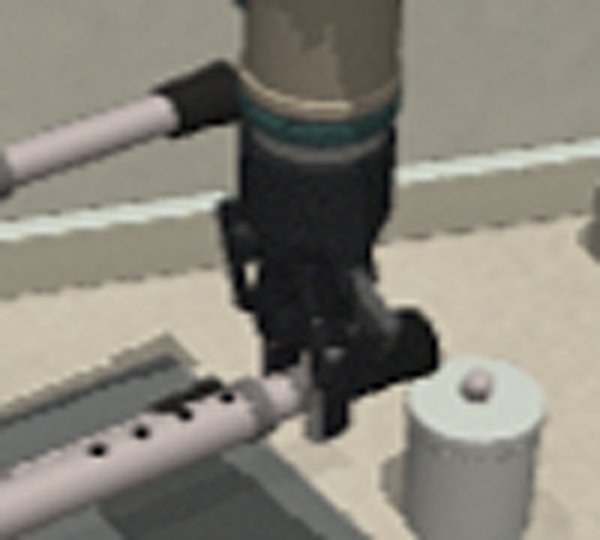

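To row units: -0.5 mm is -0.0005.

```bash
for i in 1; do echo '0,-0.0005,0,0,0,0,29 | 0,0,0,0,0,0,27 | 0,0,0,0,0,0,26 | 0,0,0,0,0,0,26' | python3 nudge.py; python3 -c "
from h import *
go(27,235)"; done
```

```text
clock: 4.35
eef_pos: [504.0, 25.7, 235.0]
tool_rot: [3.139, 0.0, 1.903]
force: [2.5, 0.6, 2.1]
width: 26.0
gripper_force: 1.4
move [-0.6 -1.2 -0. ] rot [0.0028 0.0004 0.0028] L,lat 26.4 1.2 z 235.0 F along,lat,z 0.2 2.6 2.1 w 26.027326092167186 4.35
```

To row units: 0.7 mm is 0.0007.

```bash
echo '0,0.0007,0,0,0,0,26 | 0,0,0,0,0,0,25.5 | 0,0,0,0,0,0,25' | python3 nudge.py; python3 -c "
from h import *
go(27,235)"
```

```text
clock: 4.65
eef_pos: [504.4, 25.9, 234.6]
tool_rot: [3.14, 0.0, 1.903]
force: [3.3, 1.8, 2.0]
width: 25.1
gripper_force: 2.0
move [-0.6 -1.6 -0.4] rot [0.002  0.0001 0.0029] L,lat 26.4 1.6 z 234.6 F along,lat,z -0.6 3.7 2.0 w 25.147080588049104 4.65
```

To row units: 0.7 mm is 0.0007.

```bash
echo '0,0.0007,0,0,0,0,25 | 0,0,0,0,0,0,24.6 | 0,0,0,0,0,0,24.6' | python3 nudge.py; python3 -c "
from h import *
go(27,235)"; echo '0,0.0003,0,0,0,0,24 | 0,0,0,0,0,0,22 | 0,0,0,0,0,0,20 | 0,0,0,0,0,0,20' | python3 nudge.py; python3 -c "
from h import *
go(27,235)"
```

```text
clock: 4.95
eef_pos: [504.5, 26.0, 234.5]
tool_rot: [3.141, -0.0, 1.903]
force: [4.1, 1.7, 2.5]
width: 24.3
gripper_force: 2.0
move [-0.7 -1.8 -0.6] rot [ 0.0009 -0.      0.0028] L,lat 26.3 1.8 z 234.5 F along,lat,z -0.2 4.5 2.5 w 24.275911155845602 4.95
clock: 5.35
eef_pos: [504.9, 26.1, 234.7]
tool_rot: [3.14, 0.0, 1.903]
force: [3.8, 0.8, 4.0]
width: 22.3
gripper_force: 58.4
move [-0.7 -2.2 -0.3] rot [0.0013 0.0001 0.0028] L,lat 26.3 2.2 z 234.7 F along,lat,z 0.5 3.9 4.0 w 22.2879936587585 5.35
```

To row units: -1 mm is -0.001, 0.4 mm is 0.0004.

```bash
echo '-0.001,0.0004,-0.0003,0,0,0,20 | -0.001,0,0,0,0,0,20 | -0.001,0,0,0,0,0,20 | -0.001,0,0,0,0,0,20 | -0.001,0,0,0,0,0,20 | -0.001,0,0,0,0,0,20' | python3 nudge.py; python3 -c "
from h import *
go(27,235)"
```

```text
clock: 5.95
eef_pos: [505.7, 23.8, 234.7]
tool_rot: [-3.141, -0.004, 1.905]
force: [0.2, 9.0, 5.5]
width: 22.1
gripper_force: 58.7
move [ 1.8 -2.2 -0.3] rot [-0.0002 -0.0044  0.0048] L,lat 28.8 2.2 z 234.7 F along,lat,z -8.4 3.1 5.5 w 22.122931464672114 5.95
```

To row units: -1 mm is -0.001, -0.3 mm is -0.0003.

```bash
echo '-0.001,0.0003,-0.0003,0,0,0,20 | -0.001,0,-0.0003,0,0,0,20 | -0.001,0,0,0,0,0,20 | -0.001,0,0,0,0,0,20 | -0.001,0,0,0,0,0,20 | -0.001,0,0,0,0,0,20' | python3 nudge.py; python3 -c "
from h import *
go(27,235)"
```

```text
clock: 6.55
eef_pos: [507.6, 18.3, 234.7]
tool_rot: [-3.141, -0.005, 1.905]
force: [1.1, 8.1, 2.4]
width: 22.6
gripper_force: 58.7
move [ 7.6 -2.2 -0.2] rot [-0.0011 -0.0049  0.005 ] L,lat 34.6 2.2 z 234.7 F along,lat,z -7.3 3.7 2.4 w 22.64571423617714 6.55
```

To row units: -1.5 mm is -0.0015, 0.3 mm is 0.0003.

```bash
echo '-0.0015,0.0003,0,0,0,0,20 | -0.0015,0.0002,0,0,0,0,20 | -0.0015,0,0,0,0,0,20 | -0.0015,0,0,0,0,0,20 | -0.0015,0,0,0,0,0,20 | -0.0015,0,0,0,0,0,20 | -0.0015,0,0,0,0,0,20 | -0.0015,0,0,0,0,0,20' | python3 nudge.py; python3 -c "
from h import *
go(27,235)"; echo '-0.0015,0,0,0,0,0,20 | -0.0015,0,0,0,0,0,20 | -0.0015,0,0,0,0,0,20 | -0.0015,0,0,0,0,0,20 | -0.0015,0,0,0,0,0,20 | -0.0015,0,0,0,0,0,20' | python3 nudge.py; python3 -c "
from h import *
go(27,235)"
```

```text
clock: 7.35
eef_pos: [511.4, 6.9, 234.7]
tool_rot: [-3.139, -0.005, 1.905]
force: [-0.8, 9.2, 3.9]
width: 22.7
gripper_force: 58.9
move [19.6 -2.1 -0.2] rot [-0.0023 -0.005   0.0049] L,lat 46.6 2.2 z 234.7 F along,lat,z -9.0 2.2 3.9 w 22.71153213937075 7.35
clock: 7.95
eef_pos: [514.3, -1.5, 234.7]
tool_rot: [-3.139, -0.005, 1.905]
force: [0.4, 8.1, 4.1]
width: 22.5
gripper_force: 58.9
move [28.5 -2.  -0.1] rot [-0.0024 -0.0051  0.005 ] L,lat 55.5 2.2 z 234.7 F along,lat,z -7.5 3.0 4.1 w 22.549287610387374 7.95
```

Drawn 29 mm; now smaller chunks.

To row units: -1.5 mm is -0.0015.

```bash
echo '-0.0015,0,0,0,0,0,20 | -0.0015,0,0,0,0,0,20 | -0.0015,0,0,0,0,0,20 | -0.0015,0,0,0,0,0,20 | -0.0015,0,0,0,0,0,20 | -0.0015,0,0,0,0,0,20' | python3 nudge.py; python3 -c "
from h import *
go(27,235)"
```

```text
clock: 8.55
eef_pos: [517.2, -10.0, 234.7]
tool_rot: [-3.139, -0.005, 1.905]
force: [-1.1, 9.3, 3.7]
width: 22.2
gripper_force: 58.9
move [37.5 -2.  -0.1] rot [-0.0025 -0.0052  0.0049] L,lat 64.5 2.2 z 234.7 F along,lat,z -9.2 2.0 3.7 w 22.232253164668894 8.55
```

To row units: -1.5 mm is -0.0015, -1 mm is -0.001.

```bash
echo '-0.0015,0,0,0,0,0,20 | -0.0015,0,0,0,0,0,20 | -0.001,0,0,0,0,0,20 | -0.001,0,0,0,0,0,20' | python3 nudge.py; python3 -c "
from h import *
go(27,235)"
```

```text
clock: 8.95
eef_pos: [518.8, -14.7, 234.7]
tool_rot: [-3.139, -0.005, 1.905]
force: [-0.1, 7.4, 4.5]
width: 22.7
gripper_force: 58.9
move [42.4 -2.  -0.1] rot [-0.0025 -0.0052  0.0049] L,lat 69.4 2.2 z 234.7 F along,lat,z -7.1 2.3 4.5 w 22.72808765481111 8.95
```

To row units: -1 mm is -0.001.

```bash
echo '-0.001,0,0,0,0,0,20 | -0.001,0,0,0,0,0,20 | -0.001,0,0,0,0,0,20 | -0.001,0,0,0,0,0,20' | python3 nudge.py; python3 -c "
from h import *
go(27,235)"
```

```text
clock: 9.35
eef_pos: [520.1, -18.5, 234.7]
tool_rot: [-3.139, -0.005, 1.905]
force: [1.3, 7.9, 4.6]
width: 22.0
gripper_force: 58.9
move [46.4 -2.  -0.1] rot [-0.0026 -0.0052  0.0049] L,lat 73.4 2.2 z 234.7 F along,lat,z -7.1 3.8 4.6 w 21.98460114371357 9.35
```

To row units: -1 mm is -0.001.

```bash
echo '-0.001,0,0,0,0,0,20 | -0.001,0,0,0,0,0,20 | -0.001,0,0,0,0,0,20 | -0.001,0,0,0,0,0,20' | python3 nudge.py; python3 -c "
from h import *
go(27,235)"
```

```text
clock: 9.75
eef_pos: [521.4, -22.2, 234.7]
tool_rot: [-3.139, -0.005, 1.905]
force: [-1.1, 8.2, 4.6]
width: 22.4
gripper_force: 59.0
move [50.4 -2.   0. ] rot [-0.0026 -0.0053  0.0049] L,lat 77.4 2.2 z 234.7 F along,lat,z -8.1 1.6 4.6 w 22.389749309815393 9.75
```

To row units: -1 mm is -0.001.

```bash
echo '-0.001,0,0,0,0,0,20 | -0.001,0,0,0,0,0,20 | -0.001,0,0,0,0,0,20' | python3 nudge.py; python3 -c "
from h import *
go(27,235)"
```

```text
clock: 10.05
eef_pos: [522.8, -26.3, 234.7]
tool_rot: [-3.139, -0.003, 1.905]
force: [0.3, 4.4, 3.2]
width: 22.3
gripper_force: 58.9
move [54.8 -2.  -0.1] rot [-0.0024 -0.0034  0.0045] L,lat 81.8 2.2 z 234.7 F along,lat,z -4.0 1.7 3.2 w 22.253605527230338 10.05
```

To row units: -0.5 mm is -0.0005.

```bash
echo '0,0,0,0,0,0,20 | 0,0,0,0,0,0,20 | -0.0005,0,0,0,0,0,20 | -0.0005,0,0,0,0,0,20' | python3 nudge.py; python3 -c "
from h import *
go(27,235)
b=vision.get_image('side')[160:220,290:390]
cv2.imwrite('pics/t3.png',cv2.resize(b,None,fx=8,fy=8,interpolation=2))"
```

```text
clock: 10.45
eef_pos: [523.7, -29.0, 234.7]
tool_rot: [-3.14, -0.001, 1.903]
force: [-0.3, 4.7, 0.6]
width: 22.4
gripper_force: 58.7
move [57.6 -2.  -0.2] rot [-0.002  -0.0013  0.0031] L,lat 84.6 2.2 z 234.7 F along,lat,z -4.5 1.2 0.6 w 22.396633941168236 10.45
```

View pics/t3.png

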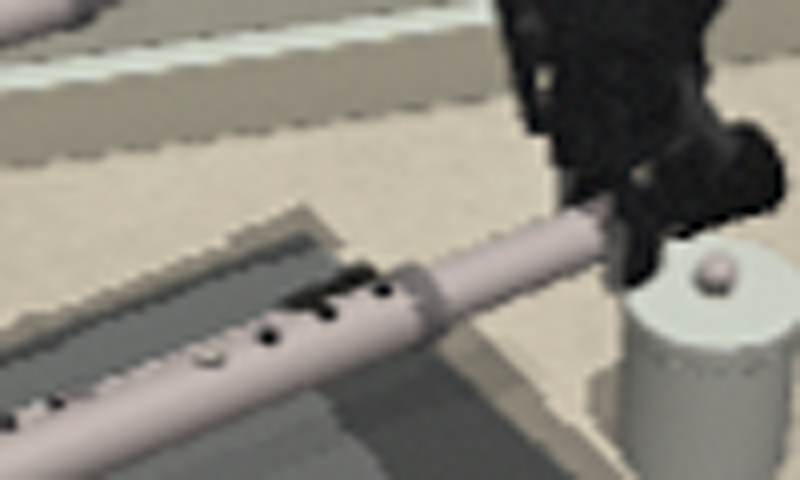

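To row units: -0.5 mm is -0.0005.

```bash
echo '-0.0005,0,0,0,0,0,20 | -0.0005,0,0,0,0,0,20 | 0,0,0,0,0,0,20' | python3 nudge.py; python3 -c "
from h import *
go(27,235)"; echo '-0.0005,0,0,0,0,0,20 | -0.0005,0,0,0,0,0,20 | 0,0,0,0,0,0,20' | python3 nudge.py; python3 -c "
from h import *
go(27,235)"
```

```text
clock: 10.8
eef_pos: [524.2, -30.2, 234.8]
tool_rot: [-3.14, -0.001, 1.903]
force: [-2.2, 5.6, -1.0]
width: 22.7
gripper_force: 58.7
move [58.8 -2.1 -0.2] rot [-0.0019 -0.0011  0.003 ] L,lat 85.8 2.2 z 234.8 F along,lat,z -6.0 -0.2 -1.0 w 22.749334776192363 10.8
clock: 11.1
eef_pos: [524.2, -30.3, 234.8]
tool_rot: [-3.14, -0.002, 1.903]
force: [-1.9, 6.5, 1.0]
width: 22.5
gripper_force: 58.6
move [58.9 -2.  -0.1] rot [-0.0021 -0.0022  0.0032] L,lat 85.9 2.2 z 234.8 F along,lat,z -6.8 0.3 1.0 w 22.459692910527064 11.1
```

To row units: 1 mm is 0.001.

```bash
echo '0.001,0,0,0,0,0,20 | 0.001,0,0,0,0,0,20 | 0,0,0,0,0,0,24 | 0,0,0,0,0,0,30 | 0,0,0,0,0,0,45 | 0,0,0,0,0,0,60 | 0,0,0,0,0,0,60' | python3 nudge.py; python3 -c "
from h import *
go(138,235,2.3)"
```

```text
clock: 11.8
eef_pos: [525.0, -29.8, 235.4]
tool_rot: [3.141, 0.0, 1.902]
force: [0.2, -0.1, 0.2]
width: 59.9
gripper_force: 0.0
move [-52.3  -0.9   0.4] rot [0.0003 0.0005 0.0025] L,lat 85.7 3.1 z 235.4 F along,lat,z 0.1 0.1 0.2 w 59.91240895265981 11.8
```

To row units: -10 mm is -0.01, -2 mm is -0.002.

```bash
echo '-0.01,-0.0002,0,0,0,0,60 | -0.01,-0.0002,0,0,0,0,60 | -0.01,-0.0002,0,0,0,0,60 | -0.01,-0.0002,0,0,0,0,60 | -0.01,0,0,0,0,0,60 | -0.002,0,0,0,0,0,50 | 0,0,0,0,0,0,44 | 0,0,0,0,0,0,40 | 0,0,0,0,0,0,40' | python3 nudge.py; python3 -c "
from h import *
go(138,235,2.3)
b=vision.get_image('side')[150:220,310:410]
cv2.imwrite('pics/t4.png',cv2.resize(b,None,fx=8,fy=8,interpolation=2))"
```

```text
clock: 12.7
eef_pos: [540.9, -78.2, 235.3]
tool_rot: [3.141, -0.0, 1.904]
force: [-0.1, 0.6, 0.9]
width: 40.3
gripper_force: 0.0
move [-1.3 -0.2  0.3] rot [ 0.0001 -0.0003  0.0038] L,lat 136.7 2.5 z 235.3 F along,lat,z -0.6 0.1 0.9 w 40.30108829457395 12.7
```

View pics/t4.png

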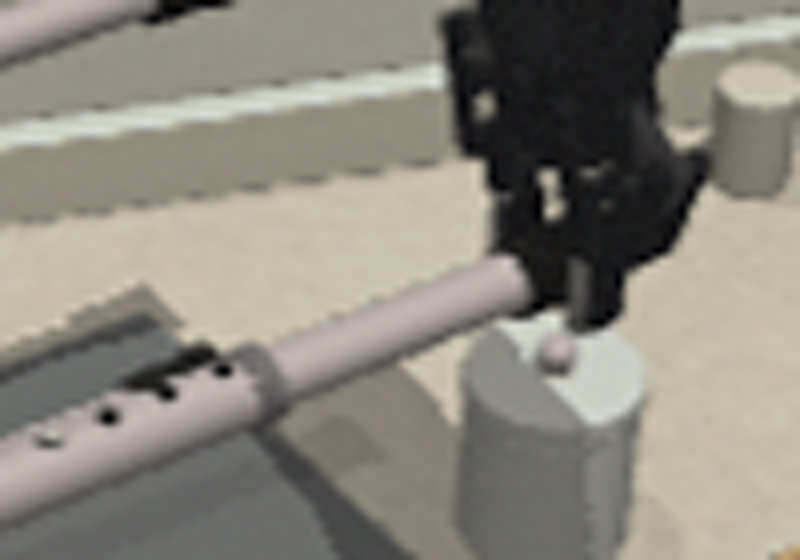

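```bash
echo '0,0,0,0,0,0,38 | 0,0,0,0,0,0,37 | 0,0,0,0,0,0,36 | 0,0,0,0,0,0,36' | python3 nudge.py; python3 -c "
from h import *
go(138,235,2.3)"
```

```text
clock: 13.15
eef_pos: [540.8, -78.6, 235.3]
tool_rot: [-3.141, -0.0, 1.903]
force: [-1.4, 2.2, 1.2]
width: 36.3
gripper_force: 18.8
move [-1.  -0.   0.3] rot [-0.0002 -0.0003  0.003 ] L,lat 137.0 2.3 z 235.3 F along,lat,z -2.6 -0.6 1.2 w 36.26987047987576 13.15
```

To row units: 1 mm is 0.001.

```bash
echo '0,0,0,0,0,0,34 | 0,0,0,0,0,0,31 | 0,0,0,0,0,0,30' | python3 nudge.py; python3 -c "
from h import *
go(138,235,2.3)"; echo '0.001,0,0,0,0,0,30 | 0.001,0,0,0,0,0,30 | 0.001,0,0,0,0,0,30' | python3 nudge.py; python3 -c "
from h import *
go(138,235,2.3)"
```

```text
clock: 13.45
eef_pos: [540.8, -78.6, 235.4]
tool_rot: [-3.141, -0.0, 1.903]
force: [-2.7, 0.5, 4.8]
width: 35.1
gripper_force: 59.4
move [-1.  -0.   0.4] rot [-0.0001 -0.0002  0.003 ] L,lat 137.0 2.3 z 235.4 F along,lat,z -1.4 -2.4 4.8 w 35.11853135789949 13.45
clock: 13.75
eef_pos: [540.6, -77.9, 235.4]
tool_rot: [3.141, 0.003, 1.902]
force: [0.7, -4.0, 4.4]
width: 35.4
gripper_force: 59.3
move [-1.8 -0.1  0.5] rot [0.0006 0.0027 0.0017] L,lat 136.2 2.4 z 235.4 F along,lat,z 4.0 -0.6 4.4 w 35.40842812084962 13.75
```

To row units: 1 mm is 0.001, 0.5 mm is 0.0005.

```bash
echo '0.001,0,0,0,0,0,30 | 0.001,0,0,0,0,0,30 | 0.0005,0,0,0,0,0,30' | python3 nudge.py; python3 -c "
from h import *
go(138,235,2.3)"
```

```text
clock: 14.05
eef_pos: [540.2, -76.6, 235.4]
tool_rot: [3.141, 0.004, 1.901]
force: [1.5, -8.1, 3.5]
width: 35.2
gripper_force: 59.4
move [-3.1 -0.1  0.5] rot [0.0009 0.0042 0.0011] L,lat 134.9 2.4 z 235.4 F along,lat,z 8.2 -1.2 3.5 w 35.19284162014476 14.05
```

To row units: 0.5 mm is 0.0005.

```bash
echo '0.0005,0,0,0,0,0,30 | 0.0005,0,0,0,0,0,30 | 0.0005,0,0,0,0,0,30' | python3 nudge.py; python3 -c "
from h import *
go(138,235,2.3)"
```

```text
clock: 14.35
eef_pos: [539.9, -76.1, 235.4]
tool_rot: [3.141, 0.005, 1.9]
force: [2.1, -9.6, 2.1]
width: 35.3
gripper_force: 59.4
move [-3.7 -0.   0.4] rot [0.0011 0.0052 0.0005] L,lat 134.3 2.3 z 235.4 F along,lat,z 9.8 -1.1 2.1 w 35.34107811680281 14.35
```

To row units: 0.5 mm is 0.0005.

```bash
echo '0.0005,0,0,0,0,0,30 | 0.0005,0,0,0,0,0,30 | 0,0,0,0,0,0,30' | python3 nudge.py; python3 -c "
from h import *
go(138,235,2.3)"
```

```text
clock: 14.65
eef_pos: [539.6, -75.0, 235.5]
tool_rot: [3.14, 0.005, 1.901]
force: [1.5, -10.1, 3.6]
width: 35.4
gripper_force: 59.4
move [-4.7 -0.1  0.5] rot [0.0011 0.0051 0.0006] L,lat 133.3 2.4 z 235.5 F along,lat,z 10.0 -1.9 3.6 w 35.373775437520855 14.65
```

To row units: 0.5 mm is 0.0005.

```bash
echo '0.0005,0,0,0,0,0,30 | 0.0005,0,0,0,0,0,30 | 0,0,0,0,0,0,30' | python3 nudge.py; python3 -c "
from h import *
go(138,235,2.3)"
```

```text
clock: 14.95
eef_pos: [539.3, -74.1, 235.4]
tool_rot: [3.14, 0.005, 1.901]
force: [2.3, -8.7, 3.6]
width: 35.6
gripper_force: 59.4
move [-5.7 -0.1  0.5] rot [0.0011 0.0051 0.0005] L,lat 132.3 2.4 z 235.4 F along,lat,z 9.0 -0.6 3.6 w 35.63585555408633 14.95
```

To row units: 0.5 mm is 0.0005.

```bash
for i in 1; do echo '0.0005,0,0,0,0,0,30 | 0.0005,0,0,0,0,0,30 | 0.0005,0,0,0,0,0,30' | python3 nudge.py; python3 -c "
from h import *
go(138,235,2.3)"; done
```

```text
clock: 15.25
eef_pos: [538.8, -72.8, 235.4]
tool_rot: [3.14, 0.005, 1.9]
force: [1.1, -9.9, 3.3]
width: 35.4
gripper_force: 59.4
move [-7.1 -0.1  0.5] rot [0.0011 0.0052 0.0004] L,lat 130.9 2.4 z 235.4 F along,lat,z 9.7 -2.1 3.3 w 35.3781905339738 15.25
```

To row units: 0.5 mm is 0.0005.

```bash
echo '0.0005,0,0,0,0,0,30 | 0.0005,0,0,0,0,0,30 | 0,0,0,0,0,0,30' | python3 nudge.py; python3 -c "
from h import *
go(138,235,2.3)"
```

```text
clock: 15.55
eef_pos: [538.5, -71.7, 235.5]
tool_rot: [3.14, 0.005, 1.901]
force: [1.7, -9.6, 3.3]
width: 35.7
gripper_force: 59.4
move [-8.3 -0.1  0.5] rot [0.0012 0.0051 0.0005] L,lat 129.7 2.4 z 235.5 F along,lat,z 9.6 -1.5 3.3 w 35.73876577193614 15.55
```

```bash
echo '0.0005,0,0,0,0,0,30 | 0.0005,0,0,0,0,0,30 | 0,0,0,0,0,0,30' | python3 nudge.py; python3 -c "
from h import *
go(138,235,2.3)"
```

```text
clock: 15.85
eef_pos: [538.4, -71.5, 235.5]
tool_rot: [3.14, 0.006, 1.9]
force: [3.0, -10.9, 2.3]
width: 35.3
gripper_force: 59.5
move [-8.5 -0.1  0.5] rot [0.0014 0.0061 0.0001] L,lat 129.5 2.4 z 235.5 F along,lat,z 11.3 -0.7 2.3 w 35.26310565287349 15.85
```

To row units: 0.5 mm is 0.0005, 0.3 mm is 0.0003.

```bash
echo '0.0005,0,0,0,0,0,30 | 0.0003,0,0,0,0,0,30 | 0,0,0,0,0,0,30' | python3 nudge.py; python3 -c "
from h import *
go(138,235,2.3)"
```

```text
clock: 16.15
eef_pos: [538.4, -71.5, 235.5]
tool_rot: [3.14, 0.007, 1.9]
force: [3.2, -12.4, 1.1]
width: 35.6
gripper_force: 59.5
move [-8.5 -0.1  0.5] rot [ 0.0016  0.007  -0.0003] L,lat 129.5 2.4 z 235.5 F along,lat,z 12.8 -1.0 1.1 w 35.59098191237577 16.15
```

To row units: -1 mm is -0.001.

```bash
echo '-0.001,0,0,0,0,0,30 | -0.001,0,0,0,0,0,30 | -0.001,0,0,0,0,0,30 | -0.001,0,0,0,0,0,30 | 0,0,0,0,0,0,30' | python3 nudge.py; python3 -c "
from h import *
go(138,235,2.3)"
```

```text
clock: 16.65
eef_pos: [538.4, -71.5, 235.4]
tool_rot: [3.141, 0.002, 1.902]
force: [-0.8, -6.3, 4.8]
width: 35.3
gripper_force: 59.7
move [-8.4 -0.1  0.4] rot [0.0004 0.0019 0.0016] L,lat 129.6 2.3 z 235.4 F along,lat,z 5.7 -2.8 4.8 w 35.27084637913084 16.65
```

To row units: -30 mm is -0.03, -20 mm is -0.02.

```bash
echo '-0.001,0,0,0,0,0,30 | -0.001,0,0,0,0,0,30 | 0,0,0,0,0,0,34 | 0,0,0,0,0,0,37 | 0,0,0,0,0,0,45 | 0,0,0,0,0,0,60 | 0,0,0,0,0,0,60 | 0,0,-0.02,0,0,0,60 | 0,0,-0.03,0,0,0,60 | 0,0,-0.03,0,0,0,60 | 0,0,-0.03,0,0,0,60' | python3 nudge.py; echo '-0.03,0,0,0,0,0,60 | -0.04,0,0,0,0,0,60 | -0.04,0,0,0,0,0,60 | -0.04,0,0,0,0,0,60 | -0.04,0,0,0,0,0,60 | -0.04,0,0,0,0,0,60 | 0,0,0,0,0,0,60 | 0,0,0,0,0,0,60' | python3 nudge.py; python3 -c "
from h import *
a=vision.get_image('top')[110:260,220:400]; b=vision.get_image('side')[120:260,210:400]
cv2.imwrite('pics/t5.png',np.vstack([cv2.resize(cv2.convertScaleAbs(a[75:],alpha=1.6),(720,300),interpolation=2),cv2.resize(b[40:110],(720,266),interpolation=2)]))
d=np.array([np.cos(TH),np.sin(TH)]);n=np.array([-d[1],d[0]])
P=[np.r_[M+d*154+n*2,254]]
print((proj('top',P)-[220,185])*4,(proj('side',P)-[210,160])*[720/190,266/70]+[0,300])"
```

```text
clock: 17.75
eef_pos: [538.5, -71.5, 346.2]
tool_rot: [3.142, -0.001, 1.903]
force: [0.9, -0.2, -0.5]
width: 60.0
gripper_force: 0.0
clock: 18.55
eef_pos: [613.4, -289.7, 344.1]
tool_rot: [-3.141, -0.002, 1.901]
force: [0.3, 1.8, 0.3]
width: 60.2
gripper_force: 0.0
[[674.3313085   64.95409486]] [[659.94430508 376.50756697]]
```

View pics/t5.png

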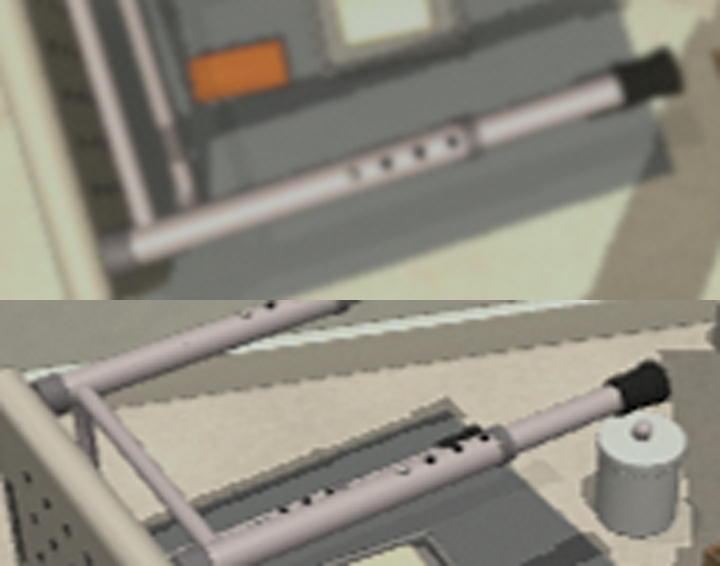

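Run:
```python
from h import *
d=np.array([np.cos(TH),np.sin(TH)]);n=np.array([-d[1],d[0]])
im=vision.get_image("top").max(2)
for lat in(2,252):   # same z, near and far upper legs: brightness profile along the axis
    L=np.arange(80,190,1.); P=np.c_[M+L[:,None]*d+n*lat,np.full(len(L),254)]
    uv=proj("top",P).astype(np.float32); v=cv2.remap(im,uv[:,:1],uv[:,1:],1)[:,0].astype(int)
    print(lat,[(int(l),int(b)) for l,b in zip(L,v)][18:100:3])
```

```text
2 [(98, 117), (101, 116), (104, 111), (107, 96), (110, 70), (113, 42), (116, 28), (119, 26), (122, 25), (125, 26), (128, 26), (131, 26), (134, 27), (137, 25), (140, 26), (143, 26), (146, 26), (149, 26), (152, 35), (155, 54), (158, 74), (161, 84), (164, 88), (167, 90), (170, 91), (173, 91), (176, 90), (179, 85)]
252 [(98, 118), (101, 118), (104, 115), (107, 104), (110, 81), (113, 52), (116, 33), (119, 27), (122, 27), (125, 27), (128, 28), (131, 27), (134, 27), (137, 27), (140, 27), (143, 26), (146, 27), (149, 28), (152, 37), (155, 63), (158, 93), (161, 114), (164, 122), (167, 123), (170, 123), (173, 123), (176, 123), (179, 124)]
```

The near and far upper feet match to about 1 mm, and the button shows in the first hole in both views, so I am handing in.

```bash
python3 -c "
from cell import ctrl, vision, workorder
print(workorder.finish_job())"
```

```text
the job is handed in; nothing more can be done
None
```

The job is handed in at about 19 s: the leg's button is out in the first hole, the rubber foot is home and level with the far upper leg's foot to about 1 mm, the pull and push stayed under 13 N at the wrist, and the arm is clear; the hand-in call gave no verdict.

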